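Open the child-resistant sample jar

ROBOT

A 6-joint arm with a two-finger parallel gripper is mounted at the origin on the work surface. World frame = base frame: x ahead of the robot, y to its left, z up, the work surface at z = 0. Lengths are in m, angles in degrees, forces in N, time in s.
With the tool pointing down it reaches from about 0.375 to 0.9 m from the base axis. Payload 3.1 kg.
Tool frame: the origin (TCP) lies at the very end of the fingers, on their centre line; the grasp point (between the pads) lies 19 mm behind it (bot.hold_point_z is the z of the grasp point in the tool frame, in m); z points along the fingers, y is the direction in which the jaws open and shut (so a half turn about z gives the same grasp; the last joint's range is limited). The gripper opens to 87 mm and grips with 3 to 60 N. Pads are 19 mm wide; open, the fingers measure 117 mm over their backs; the gripper's body (75 mm by 190 mm) begins 51 mm behind the grasp point.
Start: joints at [63.455, 30.224, 82.088, -0, 67.689, -10.227], TCP at [0.176, 0.6, 0.223] pointing down, gripper open.
Joint ranges: [-176.69, 176.69], [-43.24, 126.21], [12.49, 139.97], [-82, 262], [0, 151.66], [-163.58, 163.58]. Speed limits (degrees/s): [159.86, 159.86, 180, 180, 180, 180].

INTERFACE

Orientations are given as a 3x3 rotation matrix whose columns are the frame's x, y, z axes.
In Python, from rig import bot gives the robot as it stands.
- The arm moves only by the tool servo_tool, never from a script. Its argument "increments" is a list of rows, each a list of 3 entries, a list of its own where there are three numbers: the closure, from 0 (fully open) to 1 (shut), then the shift along the tool's x, y, z in mm, then the turn about the tool's z in degrees. In form: [[claw, [x, y, z], turn], ...]. A call has 1 to 5 rows; each row shifts and turns the commanded pose from where the row before left it, along the tool's axes as they then stand; what a row does not reach is not made up. A row lasts 1/8 s, in which the tool goes at most 62.5 mm and 10.7 degrees, less where a joint would pass 70% of its speed; a pose out of reach is approached as far as the arm can. A call with a gripper value outside its range is refused whole. The fingers move at their own pace and stop on an object; the grip force is fixed at half the most. Time passes only in rows, so rows that do not move let the fingers close. It gives the time, the measured TCP pose, the force and the opening at its end, in the units of the state.
- bot.read_state(): the state, without advancing time (a new reading comes with each control period).
- bot.capture(name): name is "scene" or "side" or "wrist"; returns (picture, depth): 384x512x3 uint8, blue, green, red; 384x512 float32, m along the optical axis (not along the pixel's ray), 0 where there is no reading.
- bot.camera_info(name): a dict with "K" (3x3 intrinsics, pixels), "R" (3x3) and "t" (3): a world point X has camera coordinates R X + t; the wrist camera has in their place "mount" (4x4, takes a point from camera to tool coordinates, whose origin is the TCP and whose axes are the flange's). Camera axes: x right, y down, z forward; pixel columns grow to the right and rows downward; lengths in m; the calibration is good to about 2 mm. A picture is of the moment at which its call begins: read the wrist's pose just before it. camera_info takes no time and is no camera call.
- bot.hand_in(): hands the job in, once; it reports no verdict.
Trained networks look in the newest picture that a camera, given by its name, has taken for a name from the list of things; names that differ only in an ending like _2 or _b are one class to them, and where a whole thing is asked for, a point or a joint stands for the part that bears it (a point fixed in the world has none). Each returns a list of dicts, best first, with "p" (0 to 1); they miss things now and then, are a little off and sometimes report something else, mostly with a low value. They report only what shows in the picture. A call takes as long as a camera call. They do not tell look-alikes from the thing itself.
- bot.find_in(camera, thing): "bbox" ([left, top, right, bottom] in pixels, round what is visible of it).
- bot.trace(camera, thing): "region" (384x512 bool, what is visible of it) and "bbox" ([left, top, right, bottom] in pixels, round what is visible of it).
The state is a dict: "time_s": time; "joint_positions": joint angles; "qvel": joint speeds; "tau": joint torques, N m; "position": TCP position; "tcp_rot": TCP orientation; "force": force on the tool from outside, world axes, zero at the start; "moment": the same for the moment, N m; "opening": opening from 0.0 (shut) to 1.0 (fully open).
Only numpy, scipy, OpenCV 4.12 (cv2) and the standard library are available. Lean on these libraries where they do the work, as an engineer would, in place of code of your own. Each camera call takes 0.05 s, during which the arm holds its last target.

TASK

Open the amber sample jar that is clamped in its holder: it has a push-and-turn cap, so keep the cap pressed down firmly, but not so hard that the glass cracks, while you turn it anticlockwise until it comes free. Then lift the cap off and set it down right way up, flat in the empty steel tray, and let go. Leave the other things on the bench where they are.

Things in the scene. Friction and masses are not known exactly. Their poses are not given: they have to be found in the camera images.
- jar: Amber glass jar, 60 mm across, clamped in a dark square steel holder (84 x 84 x 26 mm) fixed to the bench; it cannot move. Origin on the bench under the jar's axis, z up. The glass shoulder ends 77 mm above the bench, the neck is 29 mm across.
- jar_mouth (a point): Centre of the neck's rim, 103 mm above the bench, inside the closed cap. Three lugs on the neck hold the cap. The glass cracks (failure) if cap and jar bear on each other with over 35 N, pressing or pulling; press with 15 to 25 N. The cap is free once its inner part has turned 32 to 88 degrees anticlockwise seen from above; beyond that the lugs catch again.
- cap_centre (a point): Centre of the white ribbed round cap, 48 mm across, 40 mm tall; the point is half-way up on its axis, z up, 108 mm above the bench while closed and unpressed. Grip its side from above, at the upper half. Unpressed, its outer shell only spins idly. Pressing meets a spring: 2 N at first, 1.2 N more per mm. Once free it lifts straight off, clear after 20 mm; if not free, pulling meets the lugs.
- cap_top (a point): Centre of the cap's top, 128 mm above the bench unpressed. Drive teeth in the shell (pitch 36 degrees) meet those of the inner cap at an unseen depth, 2 to 9.5 mm, that differs each time; tips may land on tips until turned a little. They mesh 2 mm deeper, where the press ends hard (the seal gives 0.6 mm more). Keep 15 to 25 N while turning; 75 degrees in all suits every case; repeats allowed.
- tray_in (a point): Centre of the inner floor (4 mm above the bench) of the fixed, empty, square, shallow steel tray, 130 x 130 mm outside, 16 mm high, walls 4 mm thick. It stands left or right of the jar. z up. The cap standing in it has its centre 20 mm above this point.
- slide_box: Bystander: closed grey box for microscope slides, 120 x 90 x 30 mm, loose. Origin at the centre of its underside. Leave it alone.
- vial0: Bystander: small clear round jar with black lid, 28 mm across, 50 mm tall, loose, beside the amber jar. Origin at the centre of its underside. Leave it alone.
- vial1: Bystander: same as vial0, beyond the amber jar. Origin at the centre of its underside. Leave it alone.
- dish: Bystander: round covered glass dish, 90 mm across, 18 mm tall, loose. Origin at the centre of its underside. Leave it alone.
- forceps: Bystander: steel forceps lying flat, 150 mm long, 5 mm thick, loose. Origin at the centre of its underside. Leave it alone.
There are look-alikes about, which are no part of the job. Of the things shaped like the part that bears cap_centre, the white one is meant.

How it is judged:
By the outcome, as a careful person would: the job done as asked, in the order asked, and still so for the second after the job is handed in, with the robot touching nothing.
It also fails if it takes over 56 s, if anything falls off the work surface, if the arm or the gripper's body presses on something with over 40 N, if the wrist force passes 120 N, or if a joint passes its speed limit or range.

## Working session

There is one attempt and no reset: what is moved stays moved. The work goes in short steps, Python scripts to look and compute and a tool call to move; the robot and the scene stay as the last step left them, time stands still between calls to the robot, and variables do not carry over. Pictures are saved under pics/ and viewed, and the job is handed in when it is done.

Besides the shell and the picture viewer there is one more tool, called after "Call:" in YAML: its name, and indented under it one key for each argument. servo_tool: Moves the arm, as the interface text tells. Its arguments: {"type":"object","properties":{"increments":{"type":"array","items":{"type":"array"}}},"required":["increments"]}

```bash
mkdir -p pics; ls
python3 - <<'E'
from rig import bot
import cv2,json
print(bot.read_state()); print(bot.hold_point_z)
for n in("scene","side"):
    im,d=bot.capture(n); cv2.imwrite(f"pics/{n}0.png",im)
    print(n,bot.camera_info(n))
    for t in("cap_centre","jar","tray_in"):
        print(n,t,[(r['bbox'],round(r['p'],2)) for r in bot.find_in(n,t)])
print(bot.camera_info("wrist"))
E
```

```text
pics
{'time_s': 0.0, 'joint_positions': array([ 6.34572377e+01,  3.02805928e+01,  8.21576833e+01, -1.17384364e-03,
        6.76884239e+01, -1.02270833e+01]), 'qvel': array([ 0.06825939, -0.01129583,  0.02355422,  0.02650574, -0.01012787,
       -0.02457273]), 'tau': array([ 1.22717365e-04, -4.40046358e+01, -1.76588881e+01,  6.32461673e-02,
        5.81334648e-02, -1.62320016e-04]), 'position': array([0.17521806, 0.59916107, 0.22154699]), 'tcp_rot': array([[-9.59730461e-01,  2.80920807e-01, -9.71210941e-04],
       [ 2.80922236e-01,  9.59728477e-01, -1.98672697e-03],
       [ 3.73985853e-04, -2.17955714e-03, -9.99997555e-01]]), 'force': array([-0.04958735,  0.17993257, -0.85929974]), 'moment': array([-0.00431845,  0.05617662, -0.00426733]), 'opening': 0.9989039029001521}
-0.0187
scene {'K': array([[361.09669764,   0.        , 253.07398139],
       [  0.        , 361.09669764, 191.75501356],
       [  0.        ,   0.        ,   1.        ]]), 'R': array([[-0.12887458,  0.99165542, -0.00329739],
       [ 0.83506788,  0.10673006, -0.53969466],
       [-0.5348392 , -0.07230647, -0.841854
[... 930 characters left out ...]
04.3], 0.47)]
side jar [([219.2, 225.0, 230.2, 251.1], 0.74), ([226.6, 201.7, 283.2, 248.6], 0.59), ([234.8, 155.1, 265.1, 174.6], 0.33)]
side tray_in [([94.5, 259.1, 212.2, 358.3], 0.77)]
{'K': array([[291.24076648,   0.        , 257.09527643],
       [  0.        , 291.24076648, 192.27318599],
       [  0.        ,   0.        ,   1.        ]]), 'mount': array([[ 5.99145204e-04, -9.60405720e-01, -2.78604548e-01,
         7.69425254e-02],
       [ 9.99999230e-01,  2.72546590e-04,  1.21099760e-03,
         5.05986524e-04],
       [-1.08711630e-03, -2.78605059e-01,  9.60405143e-01,
        -1.61607757e-01],
       [ 0.00000000e+00,  0.00000000e+00,  0.00000000e+00,
         1.00000000e+00]])}
```

View pics/scene0.png

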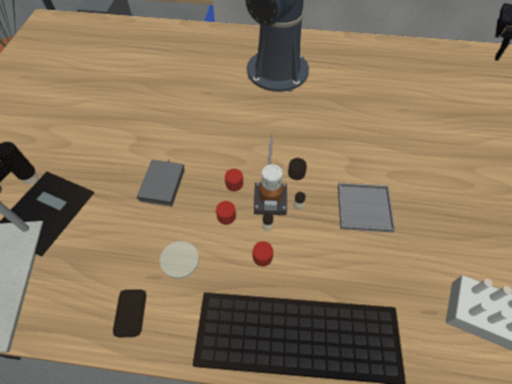

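View pics/side0.png

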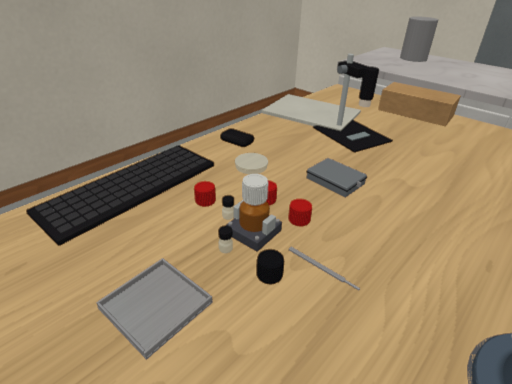

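Run:
```python
import cv2
im=cv2.imread("pics/scene0.png")[140:290,190:350]; cv2.imwrite("pics/scene0c.png",cv2.resize(im,None,fx=4,fy=4,interpolation=cv2.INTER_CUBIC)[:600])
im=cv2.imread("pics/side0.png")[150:300,170:330]; cv2.imwrite("pics/side0c.png",cv2.resize(im,None,fx=4,fy=4,interpolation=cv2.INTER_CUBIC)[:600])
```

```text
(no output)
```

View pics/scene0c.png

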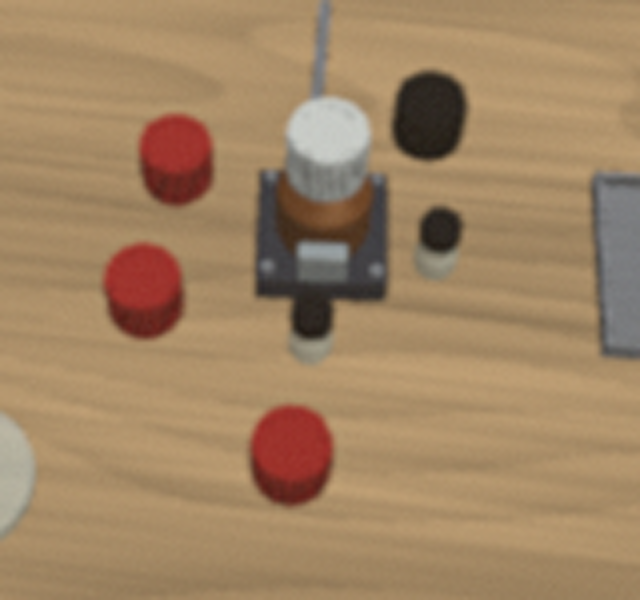

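View pics/side0c.png

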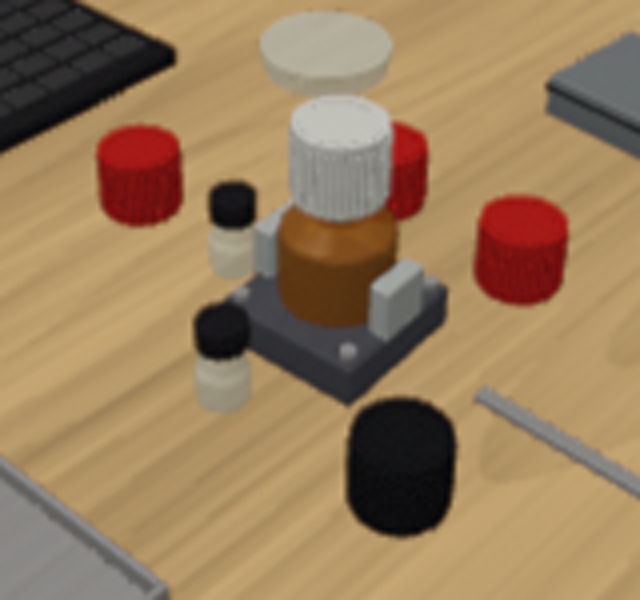

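Cap-shaped things in the scene view are three red ones (233,180), (226,212), (262,253), a black one (297,169), and a white one at (272,179). In the side view the white one is at (255,188). Only the white one is white and sits on the amber jar, and the crops confirm it. The tray is at scene (366,207) and side (155,305). Next I'll measure both.

```bash
cat > h.py <<'E'
import numpy as np,cv2
from rig import bot
def world(n,uv,d):
    c=bot.camera_info(n);p=np.linalg.inv(c['K'])@np.array([uv[0],uv[1],1.])*d
    return c['R'].T@(p-c['t'])
def cloud(n,m,d):
    c=bot.camera_info(n);v,u=np.nonzero(m&(d>0));z=d[v,u]
    P=(np.linalg.inv(c['K'])@np.stack([u,v,np.ones_like(u)]))*z
    return (c['R'].T@(P-c['t'][:,None])).T
def tri(obs):
    A=[];b=[]
    for n,uv in obs:
        c=bot.camera_info(n);o=-c['R'].T@c['t'];r=c['R'].T@np.linalg.inv(c['K'])@np.array([*uv,1.]);r/=np.linalg.norm(r)
        M=np.eye(3)-np.outer(r,r);A.append(M);b.append(M@o)
    return np.linalg.lstsq(np.vstack(A),np.hstack(b),rcond=None)[0]
E
python3 - <<'E'
from h import *
D={}
for n in("scene","side"):
    im,d=bot.capture(n)
    hsv=cv2.cvtColor(im,cv2.COLOR_BGR2HSV)
    for r in bot.trace(n,"cap_centre"):
        m=r['region'].astype(bool)
        s=hsv[m].mean(0)
        if s[2]>150 and s[1]<60:
            P=cloud(n,m,d);top=P[P[:,2]>np.percentile(P[:,2],98)-.012]
            u=np.nonzero(m)[1];v=np.nonzero(m)[0]
            print(n,'cap',r['bbox'],round(r['p'],2),s.round(),'zmax',np.percentile(P[:,2],[50,90,98]).round(4))
            t=P[P[:,2]>np.percentile(P[:,2],90)-.005];print('top mid',((t.min(0)+t.max(0))/2).round(4),t.mean(0).round(4),(t.max(0)-t.min(0)).round(4))
            b=r['bbox'];D[n]=((b[0]+b[2])/2,(b[1]+b[3])/2)
    for r in bot.trace(n,"tray_in"):
        m=r['region'].astype(bool)
        if m.sum()<500: continue
        P=cloud(n,m,d);q=P[P[:,2]<.009][:,:2].astype(np.float32)
        rect=cv2.minAreaRect(P[:,:2].astype(np.float32)*1000)
        print(n,'tray',r['bbox'],round(r['p'],2),'outer',rect,'floor z',np.median(P[:,2]),'floor mean',q.mean(0))
if len(D)==2: print('tri cap',tri(list(D.items())))
# jar body
for n in("scene","side"):
    for t in("vial0","jar","dish","slide_box","forceps"):
        print(n,t,[([int(x) for x in r['bbox']],round(r['p'],2)) for r in bot.find_in(n,t)])
E
```

```text
scene cap [261.4, 166.8, 282.4, 191.1] 0.87 [ 39.  12. 168.] zmax [0.127  0.1296 0.1306]
top mid [0.5161 0.0282 0.1282] [0.5181 0.0282 0.1283] [0.0477 0.0458 0.007 ]
side cap [242.6, 172.8, 266.3, 203.4] 0.71 [ 28.  12. 161.] zmax [0.1236 0.1304 0.1311]
top mid [0.5152 0.0293 0.1286] [0.5141 0.0306 0.1296] [0.0437 0.0475 0.0063]
side tray [94.6, 259.2, 215.4, 358.6] 0.85 outer ((514.0817260742188, 265.691650390625), (147.658935546875, 140.5770721435547), 3.243725538253784) floor z 0.005536728842049676 floor mean [0.50603384 0.27251685]
tri cap [0.52039656 0.02724886 0.10839278]
scene vial0 [([290, 189, 304, 209], 0.65), ([264, 210, 272, 231], 0.55)]
scene jar [([255, 184, 286, 213], 0.91), ([159, 239, 197, 279], 0.32)]
scene dish [([159, 241, 200, 279], 0.6)]
scene slide_box [([138, 159, 185, 207], 0.89), ([264, 211, 270, 231], 0.31)]
scene forceps [([269, 140, 271, 166], 0.62)]
side vial0 [([216, 225, 230, 253], 0.76), ([307, 159, 366, 197], 0.71), ([220, 193, 234, 221], 0.51)]
side jar [([216, 225, 232, 254], 0.5)]
side dish [([233, 151, 269, 174], 0.89)]
side slide_box [([308, 158, 363, 197], 0.62)]
side forceps [([288, 248, 355, 288], 0.89), ([228, 203, 278, 251], 0.42)]
```

Call:
servo_tool:
  increments:
    - [0, [-41, -38, -3], 0]
    - [0, [-41, -38, -3], 0]
    - [0, [-41, -38, -3], 0]
    - [0, [-41, -38, -3], 0]
    - [0, [-41, -38, -3], 0]

```text
time_s: 1.82
position: [0.3198, 0.3585, 0.2379]
tcp_rot: [[-0.96, 0.281, 0.001], [0.281, 0.96, 0.001], [-0.001, 0.001, -1.0]]
force: [0.6, 0.3, 0.4]
opening: 1.0
```

Call:
servo_tool:
  increments:
    - [0, [-41, -38, -3], 0]
    - [0, [-41, -38, -3], 0]
    - [0, [-41, -38, -3], 0]
    - [0, [-41, -38, -3], 0]
    - [0, [-41, -38, -3], 0]

```text
time_s: 2.45
position: [0.4632, 0.1182, 0.253]
tcp_rot: [[-0.96, 0.281, 0.001], [0.281, 0.96, 0.0], [-0.001, 0.001, -1.0]]
force: [1.4, 1.2, 0.7]
opening: 1.001
```

Call:
servo_tool:
  increments:
    - [0, [-41, -38, 0], 0]
    - [0, [-39, -34, 0], 0]
    - [0, [0, 0, 0], 0]
    - [0, [0, 0, 0], 0]

```text
time_s: 2.95
position: [0.5181, 0.0286, 0.2523]
tcp_rot: [[-0.96, 0.282, -0.001], [0.282, 0.96, 0.001], [0.002, 0.0, -1.0]]
force: [-0.3, 1.2, -0.9]
opening: 0.998
```

```bash
cat >> h.py <<'E'
def wcam():
    s=bot.read_state();c=bot.camera_info("wrist");T=np.eye(4);T[:3,:3]=s['tcp_rot'];T[:3,3]=s['position']
    return T@c['mount'],c['K']
def wcloud(M,K,m,d):
    v,u=np.nonzero(m&(d>0));z=d[v,u]
    P=(np.linalg.inv(K)@np.stack([u,v,np.ones_like(u)]))*z
    return (M[:3,:3]@P+M[:3,3:]).T
def circ(P):
    A=np.c_[2*P[:,0],2*P[:,1],np.ones(len(P))];s=np.linalg.lstsq(A,(P[:,:2]**2).sum(1),rcond=None)[0]
    return s[0],s[1],np.sqrt(s[2]+s[0]**2+s[1]**2)
def wlook(name):
    M,K=wcam();im,d=bot.capture("wrist");cv2.imwrite(f"pics/{name}.png",im);hsv=cv2.cvtColor(im,cv2.COLOR_BGR2HSV)
    for r in bot.trace("wrist","cap_centre"):
        m=r['region'].astype(bool);s=hsv[m].mean(0)
        P=wcloud(M,K,m,d)
        if len(P)<50: continue
        zt=np.percentile(P[:,2],90);t=P[abs(P[:,2]-np.median(P[P[:,2]>zt-.006][:,2]))<.004]
        (cx,cy),rad=cv2.minEnclosingCircle(t[:,:2].astype(np.float32)*1000)
        print([int(x) for x in r['bbox']],round(r['p'],2),s.round(),'z',t[:,2].mean().round(4),'mean',t[:,:2].mean(0).round(4),'enc',round(cx,1),round(cy,1),round(rad,1))
    return M,K,im,d
E
python3 - <<'E'
from h import *
wlook("w1")
# tray by colour/height in scene
im,d=bot.capture("scene")
m=np.zeros(d.shape,bool);m[178:236,330:400]=True
P=cloud("scene",m,d)
q=P[P[:,2]>.011];rect=cv2.minAreaRect(q[:,:2].astype(np.float32)*1000);print(len(q),rect)
f=P[(abs(P[:,0]-rect[0][0]/1e3)<.05)&(abs(P[:,1]-rect[0][1]/1e3)<.05)];print('floor z',np.median(f[:,2]))
cv2.imwrite("pics/s1.png",cv2.resize(im[170:245,320:410],None,fx=6,fy=6))
E
```

```text
[264, 55, 303, 96] 0.92 [102.  35.  35.] z 0.0397 mean [0.4181 0.0916] enc 418.5 91.5 23.6
[179, 201, 216, 244] 0.91 [  9. 246. 166.] z 0.0394 mean [ 0.5749 -0.0726] enc 576.2 -74.0 24.4
[153, 136, 197, 175] 0.83 [  9. 247. 177.] z 0.0395 mean [ 0.4745 -0.0701] enc 474.7 -70.4 23.5
[236, 155, 282, 207] 0.74 [ 58.   6. 214.] z 0.1278 mean [0.5151 0.0296] enc 515.5 29.6 23.9
[269, 242, 299, 260] 0.62 [ 30. 242. 104.] z 0.0347 mean [0.6515 0.0337] enc 655.7 32.5 16.9
[369, 35, 485, 166] 0.47 [100.  13. 133.] z 0.0149 mean [0.5035 0.2757] enc 505.9 271.0 90.5
389 ((506.5585021972656, 269.72003173828125), (132.53421020507812, 130.468505859375), 2.9596869945526123)
floor z 0.0038997817033149086
```

View pics/w1.png

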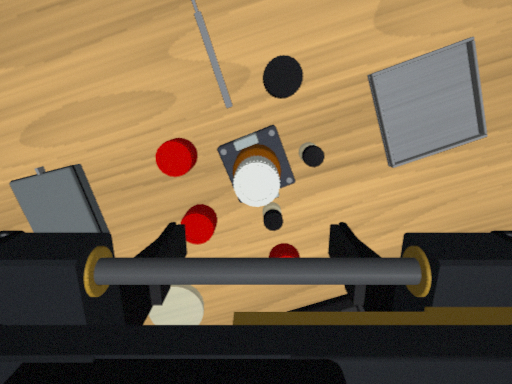

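View pics/s1.png

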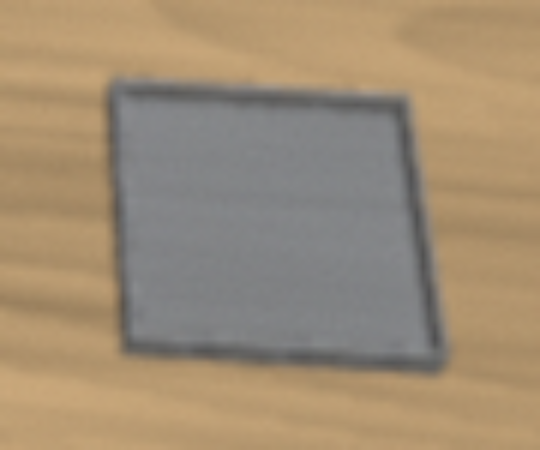

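The wrist view shows the white cap at (257,182) on the jar, with the fingers either side and the tray empty at (430,100). The three views agree on the cap at (0.5157, 0.029) with its top at 0.128. The tray centre is about (0.5065, 0.270). I'll turn clockwise first to leave plenty of anticlockwise range, then look again.

Call:
servo_tool:
  increments:
    - [0, [2.5, 0, 0], 0]
    - [0, [0, 0, 5], 10]
    - [0, [0, 0, 5], 10]
    - [0, [0, 0, 5], 10]
    - [0, [0, 0, 5], 10]

```text
time_s: 3.72
position: [0.516, 0.0298, 0.2325]
tcp_rot: [[-0.551, 0.835, -0.0], [0.835, 0.551, 0.0], [0.0, -0.0, -1.0]]
force: [0.2, 0.1, -0.1]
opening: 1.001
```

Call:
servo_tool:
  increments:
    - [0, [0, 0, 5], 10]
    - [0, [0, 0, 5], 10]
    - [0, [0, 0, 5], 10]
    - [0, [0, 0, 5], 10]
    - [0, [0, 0, 5], 10]

```text
time_s: 4.35
position: [0.516, 0.0299, 0.2076]
tcp_rot: [[0.285, 0.958, -0.0], [0.958, -0.285, 0.0], [0.0, -0.0, -1.0]]
force: [1.0, 0.2, 0.4]
opening: 0.999
```

Call:
servo_tool:
  increments:
    - [0, [0, 0, 0], 0]
    - [0, [0, 0, 0], 0]

```text
time_s: 4.6
position: [0.5163, 0.0294, 0.2078]
tcp_rot: [[0.278, 0.961, 0.0], [0.961, -0.278, -0.0], [-0.0, 0.0, -1.0]]
force: [0.3, -0.4, -0.3]
opening: 0.996
```

Run:
```python
from h import *
wlook("w2")
s=bot.read_state();print(s['joint_positions'].round(1),s['position'].round(4),s['force'],s['moment'])
```

```text
[299, 213, 335, 255] 0.95 [ 14. 248. 151.] z 0.0392 mean [ 0.5673 -0.0713] enc 571.8 -73.0 22.8
[359, 115, 411, 162] 0.85 [ 11. 247. 165.] z 0.0395 mean [0.6719 0.0281] enc 672.1 27.9 24.0
[235, 164, 288, 227] 0.67 [ 46.   8. 212.] z 0.1278 mean [0.5167 0.0299] enc 516.3 28.9 23.7
[138, 125, 188, 168] 0.59 [98. 62. 28.] z 0.0396 mean [0.419  0.0913] enc 418.4 91.0 23.8
[229, 227, 270, 257] 0.56 [ 20. 233. 144.] z 0.0393 mean [ 0.4788 -0.059 ] enc 476.8 -66.7 22.1
[-9.1 23.1 98.4 -0.  58.5  7.1] [0.5165 0.0292 0.2079] [ 0.1238134  -0.10591739  0.34553646] [-0.122962    0.07296812  0.00597072]
```

View pics/w2.png

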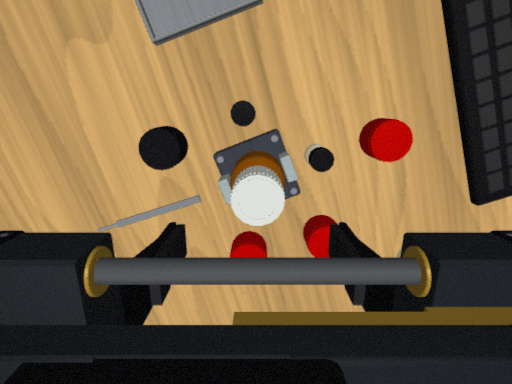

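The second view has the cap at (0.516, 0.029) again, centred between the jaws. Descending to grip.

Call:
servo_tool:
  increments:
    - [0, [0, 0, 35], 0]
    - [0, [0, 0, 35], 0]
    - [0, [0, 0, 25], 0]
    - [0, [0, 0, 15], 0]
    - [0, [0, 0, 0], 0]

```text
time_s: 5.32
position: [0.516, 0.0291, 0.0969]
tcp_rot: [[0.281, 0.96, -0.002], [0.96, -0.281, 0.0], [-0.0, -0.002, -1.0]]
force: [-0.7, -2.1, 1.2]
opening: 1.003
```

Call:
servo_tool:
  increments:
    - [0.45, [0, 0, 0], 0]
    - [0.6, [0, 0, 0], 0]
    - [0.8, [0, 0, 0], 0]
    - [1, [0, 0, 0], 0]
    - [1, [0, 0, 0], 0]

```text
time_s: 5.95
position: [0.5165, 0.0291, 0.0977]
tcp_rot: [[0.281, 0.96, 0.0], [0.96, -0.281, -0.0], [0.0, 0.0, -1.0]]
force: [-0.3, 0.5, 2.0]
opening: 0.549
```

Call:
servo_tool:
  increments:
    - [1, [0, 0, 0], 0]
    - [1, [0, 0, 0], 0]
    - [1, [0, 0, 0], 0]

```text
time_s: 6.32
position: [0.5165, 0.029, 0.0976]
tcp_rot: [[0.281, 0.96, 0.0], [0.96, -0.281, -0.0], [0.0, 0.0, -1.0]]
force: [0.1, 0.7, 2.2]
opening: 0.547
```

Call:
servo_tool:
  increments:
    - [1, [0, 0, 1], 0]
    - [1, [0, 0, 1], 0]
    - [1, [0, 0, 0], 0]

```text
time_s: 6.7
position: [0.5165, 0.029, 0.0956]
tcp_rot: [[0.281, 0.96, 0.0], [0.96, -0.281, -0.0], [-0.0, 0.0, -1.0]]
force: [-0.8, -0.3, 4.4]
opening: 0.549
```

Call:
servo_tool:
  increments:
    - [1, [0, 0, 1], 0]
    - [1, [0, 0, 1], 0]
    - [1, [0, 0, 0], 0]

```text
time_s: 7.08
position: [0.5165, 0.0291, 0.0938]
tcp_rot: [[0.281, 0.96, 0.0], [0.96, -0.281, -0.0], [0.0, 0.0, -1.0]]
force: [-0.1, 0.1, 6.6]
opening: 0.548
```

Call:
servo_tool:
  increments:
    - [1, [0, 0, 0.5], 0]
    - [1, [0, 0, 0.5], 0]
    - [1, [0, 0, 0], 0]

```text
time_s: 7.45
position: [0.5165, 0.029, 0.0929]
tcp_rot: [[0.281, 0.96, 0.0], [0.96, -0.281, -0.0], [0.0, 0.0, -1.0]]
force: [-0.8, 0.6, 6.9]
opening: 0.547
```

Call:
servo_tool:
  increments:
    - [1, [0, 0, 0.5], 0]
    - [1, [0, 0, 0.5], 0]
    - [1, [0, 0, 0], 0]

```text
time_s: 7.82
position: [0.5165, 0.0291, 0.092]
tcp_rot: [[0.281, 0.96, 0.0], [0.96, -0.281, -0.0], [0.0, 0.0, -1.0]]
force: [-0.8, 0.9, 7.7]
opening: 0.545
```

Call:
servo_tool:
  increments:
    - [1, [0, 0, 0.5], 0]
    - [1, [0, 0, 0.5], 0]
    - [1, [0, 0, 0], 0]

```text
time_s: 8.2
position: [0.5165, 0.029, 0.0911]
tcp_rot: [[0.281, 0.96, 0.0], [0.96, -0.281, -0.0], [0.0, 0.0, -1.0]]
force: [-1.2, 0.0, 8.9]
opening: 0.548
```

Call:
servo_tool:
  increments:
    - [1, [0, 0, 0.5], 0]
    - [1, [0, 0, 0.5], 0]
    - [1, [0, 0, 0], 0]

```text
time_s: 8.57
position: [0.5165, 0.0291, 0.0903]
tcp_rot: [[0.281, 0.96, 0.0], [0.96, -0.281, -0.0], [0.0, 0.0, -1.0]]
force: [-1.7, 1.7, 10.1]
opening: 0.547
```

Call:
servo_tool:
  increments:
    - [1, [0, 0, 0.5], 0]
    - [1, [0, 0, 0.5], 0]
    - [1, [0, 0, 0], 0]

```text
time_s: 8.95
position: [0.5165, 0.029, 0.0894]
tcp_rot: [[0.281, 0.96, 0.001], [0.96, -0.281, -0.0], [0.0, 0.001, -1.0]]
force: [-1.7, 0.2, 10.5]
opening: 0.546
```

Call:
servo_tool:
  increments:
    - [1, [0, 0, 0.5], 0]
    - [1, [0, 0, 0.5], 0]
    - [1, [0, 0, 0], 0]

```text
time_s: 9.32
position: [0.5165, 0.0291, 0.0885]
tcp_rot: [[0.281, 0.96, 0.001], [0.96, -0.281, -0.0], [0.0, 0.001, -1.0]]
force: [-2.4, 0.0, 11.0]
opening: 0.549
```

Call:
servo_tool:
  increments:
    - [1, [0, 0, 0.5], 0]
    - [1, [0, 0, 0.3], 0]
    - [1, [0, 0, 0], 0]

```text
time_s: 9.7
position: [0.5165, 0.0291, 0.088]
tcp_rot: [[0.281, 0.96, 0.001], [0.96, -0.281, -0.0], [0.0, 0.001, -1.0]]
force: [-2.6, -0.2, 13.9]
opening: 0.548
```

Call:
servo_tool:
  increments:
    - [1, [0, 0, 0.5], 0]
    - [1, [0, 0, 0.3], 0]
    - [1, [0, 0, 0], 0]

```text
time_s: 10.07
position: [0.5166, 0.029, 0.0879]
tcp_rot: [[0.281, 0.96, 0.001], [0.96, -0.281, -0.0], [0.0, 0.001, -1.0]]
force: [-3.2, -0.0, 18.6]
opening: 0.547
```

Hard contact at about 9.6 mm with 18.6 N. Now turning anticlockwise (negative about tool z) while watching the force.

Call:
servo_tool:
  increments:
    - [1, [0, 0, 0], -4]
    - [1, [0, 0, 0], -4]
    - [1, [0, 0, 0], 0]

```text
time_s: 10.45
position: [0.5164, 0.0291, 0.0879]
tcp_rot: [[0.144, 0.99, 0.001], [0.99, -0.144, -0.0], [-0.0, 0.001, -1.0]]
force: [-3.6, 0.1, 18.7]
opening: 0.546
```

```bash
python3 -c "
from rig import bot
s=bot.read_state();print(s['moment'],s['force'],s['position'],s['joint_positions'])"
```

```text
[-0.01297165  0.75574964  0.01100591] [-3.61608482  0.13074108 18.71335609] [0.51644351 0.02907783 0.08789953] [-9.16596593e+00  3.40321868e+01  1.04191777e+02 -7.52589765e-03
  4.17254103e+01 -8.73751877e-01]
```

Call:
servo_tool:
  increments:
    - [1, [0, 0, 0], -5]
    - [1, [0, 0, 0], -5]
    - [1, [0, 0, 0], 0]

```text
time_s: 10.82
position: [0.5163, 0.0291, 0.0878]
tcp_rot: [[-0.03, 1.0, 0.0], [1.0, 0.03, -0.0], [-0.0, 0.0, -1.0]]
force: [-4.6, 0.1, 17.4]
opening: 0.55
```

Call:
servo_tool:
  increments:
    - [1, [0, 0, 0], -5]
    - [1, [0, 0, 0], -5]
    - [1, [0, 0, 0], 0]

```text
time_s: 11.2
position: [0.5161, 0.0291, 0.0873]
tcp_rot: [[-0.203, 0.979, 0.0], [0.979, 0.203, -0.0], [-0.0, -0.0, -1.0]]
force: [-3.6, -0.1, 14.1]
opening: 0.546
```

```bash
python3 -c "
from rig import bot
s=bot.read_state();print(s['moment'],s['force'],s['position'],s['joint_positions'])"
```

```text
[-0.05670086  0.64507325 -0.01479673] [-3.63794807 -0.05424538 14.11664328] [0.51614956 0.02907884 0.08726318] [-9.16908241e+00  3.40951078e+01  1.04218449e+02 -1.27111242e-02
  4.16837366e+01 -2.08752326e+01]
```

Force dropped as the cap sank, so tips were on tips and it is now starting to mesh. Pressing deeper.

Call:
servo_tool:
  increments:
    - [1, [0, 0, 0.5], 0]
    - [1, [0, 0, 0.3], 0]
    - [1, [0, 0, 0], 0]

```text
time_s: 11.58
position: [0.5161, 0.0291, 0.0866]
tcp_rot: [[-0.203, 0.979, 0.0], [0.979, 0.203, -0.0], [-0.0, -0.0, -1.0]]
force: [-3.0, -0.2, 15.3]
opening: 0.552
```

Call:
servo_tool:
  increments:
    - [1, [0, 0, 0.3], -3]
    - [1, [0, 0, 0.2], -3]
    - [1, [0, 0, 0], 0]

```text
time_s: 11.95
position: [0.5164, 0.0291, 0.0864]
tcp_rot: [[-0.304, 0.953, 0.001], [0.953, 0.304, -0.0], [-0.0, 0.001, -1.0]]
force: [-3.3, 1.0, 16.7]
opening: 0.546
```

Call:
servo_tool:
  increments:
    - [1, [0, 0, 0.4], 0]
    - [1, [0, 0, 0.3], 0]
    - [1, [0, 0, 0], 0]

```text
time_s: 12.32
position: [0.5164, 0.029, 0.0859]
tcp_rot: [[-0.303, 0.953, 0.001], [0.953, 0.303, -0.0], [-0.0, 0.001, -1.0]]
force: [-4.2, 0.4, 19.2]
opening: 0.55
```

Call:
servo_tool:
  increments:
    - [1, [0, 0, 0], -4]
    - [1, [0, 0, 0], -4]
    - [1, [0, 0, 0], 0]

```text
time_s: 12.7
position: [0.5167, 0.029, 0.0859]
tcp_rot: [[-0.434, 0.901, 0.001], [0.901, 0.434, -0.0], [-0.001, 0.001, -1.0]]
force: [-3.1, -0.5, 18.7]
opening: 0.545
```

```bash
python3 -c "
from rig import bot
s=bot.read_state();print(s['moment'],s['force'],s['position'],s['joint_positions'])"
```

```text
[-0.0551865   0.68786304 -0.0702167 ] [-3.14147105 -0.53442482 18.73553035] [0.51673325 0.02895328 0.08593029] [-9.17417625e+00  3.42384758e+01  1.04241280e+02 -8.80447390e-03
  4.14353134e+01 -3.48624315e+01]
```

Call:
servo_tool:
  increments:
    - [1, [0, 0, 0], -5]
    - [1, [0, 0, 0], -5]
    - [1, [0, 0, 0], 0]

```text
time_s: 13.08
position: [0.5171, 0.0289, 0.0859]
tcp_rot: [[-0.584, 0.812, 0.002], [0.812, 0.584, -0.0], [-0.002, 0.002, -1.0]]
force: [-3.0, 0.9, 18.1]
opening: 0.545
```

```bash
python3 -c "
from rig import bot
s=bot.read_state();print(s['moment'],s['force'],s['position'],s['joint_positions'])"
```

```text
[-0.01261407  0.58739034 -0.02995585] [-2.99749912  0.93562045 18.07802252] [0.51708183 0.02888622 0.08593857] [-9.17506564e+00  3.42436331e+01  1.04223750e+02 -9.59748722e-03
  4.14046057e+01 -4.48686014e+01]
```

Call:
servo_tool:
  increments:
    - [1, [0, 0, 0], -5]
    - [1, [0, 0, 0], -5]
    - [1, [0, 0, 0], 0]

```text
time_s: 13.45
position: [0.5171, 0.029, 0.0859]
tcp_rot: [[-0.716, 0.699, 0.002], [0.699, 0.716, -0.0], [-0.002, 0.001, -1.0]]
force: [-2.9, 1.1, 18.7]
opening: 0.551
```

```bash
python3 -c "
from rig import bot
s=bot.read_state();print(s['moment'],s['force'],s['position'],s['joint_positions'])"
```

```text
[ 0.02421008  0.56393226 -0.03479197] [-2.86315764  1.12708537 18.65989975] [0.51712667 0.02904045 0.08591934] [-9.16767858e+00  3.42466649e+01  1.04221295e+02  1.71152781e-02
  4.14017796e+01 -5.48664405e+01]
```

Call:
servo_tool:
  increments:
    - [1, [0, 0, 0], -5]
    - [1, [0, 0, 0], -5]
    - [1, [0, 0, 0], 0]

```text
time_s: 13.82
position: [0.517, 0.0292, 0.0859]
tcp_rot: [[-0.826, 0.564, 0.002], [0.564, 0.826, 0.0], [-0.002, 0.001, -1.0]]
force: [-3.1, 1.9, 19.2]
opening: 0.545
```

Call:
servo_tool:
  increments:
    - [1, [0, 0, 0], -5]
    - [1, [0, 0, 0], -5]
    - [1, [0, 0, 0], 0]

```text
time_s: 14.2
position: [0.5168, 0.0293, 0.0859]
tcp_rot: [[-0.911, 0.412, 0.002], [0.412, 0.911, 0.0], [-0.001, 0.001, -1.0]]
force: [-4.4, 2.2, 19.2]
opening: 0.549
```

Call:
servo_tool:
  increments:
    - [1, [0, 0, 0], -4]
    - [1, [0, 0, 0], 0]

```text
time_s: 14.45
position: [0.5168, 0.0293, 0.0859]
tcp_rot: [[-0.938, 0.347, 0.002], [0.347, 0.938, 0.0], [-0.001, 0.001, -1.0]]
force: [-3.0, 1.3, 18.8]
opening: 0.545
```

Run:
```python
from rig import bot
import cv2
s=bot.read_state();print(s['moment'],s['force'],s['position'],s['joint_positions'])
im,d=bot.capture("side");cv2.imwrite("pics/side2.png",cv2.resize(im[130:290,170:350],None,fx=3.5,fy=3.5))
```

```text
[ 0.20114971  0.6197555  -0.09252958] [-3.03951312  1.33578465 18.77677907] [0.51679092 0.0293014  0.08594189] [-9.15434595e+00  3.42378125e+01  1.04239415e+02  4.16202746e-02
  4.14323583e+01 -7.88571847e+01]
```

View pics/side2.png

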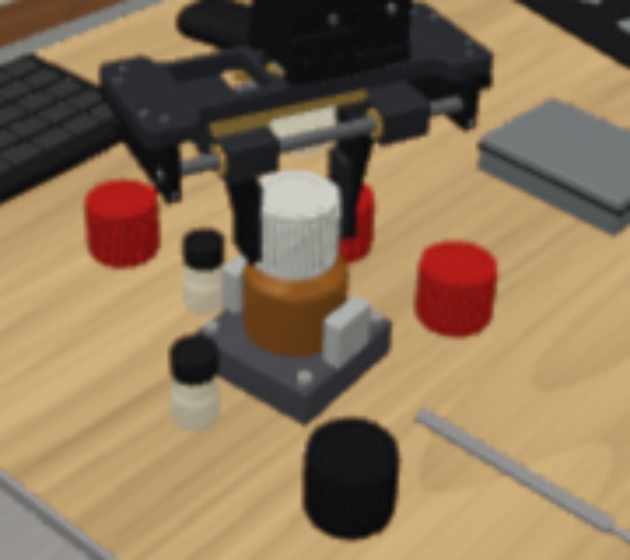

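The cap is gripped upright and pressed onto the jar at about 19 N (crop centre 300,225). About 52° has been turned since meshing. Now I'll ease up and watch for a pull against the lugs.

Call:
servo_tool:
  increments:
    - [1, [0, 0, -3], 0]
    - [1, [0, 0, -3], 0]
    - [1, [0, 0, -3], 0]
    - [1, [0, 0, -2], 0]
    - [1, [0, 0, 0], 0]

```text
time_s: 15.12
position: [0.5167, 0.0293, 0.0952]
tcp_rot: [[-0.938, 0.347, 0.001], [0.347, 0.938, 0.0], [-0.001, 0.001, -1.0]]
force: [-0.8, 1.7, 5.8]
opening: 0.548
```

Call:
servo_tool:
  increments:
    - [1, [0, 0, -1], 0]
    - [1, [0, 0, -1], 0]
    - [1, [0, 0, -1], 0]
    - [1, [0, 0, 0], 0]

```text
time_s: 15.62
position: [0.5166, 0.0292, 0.098]
tcp_rot: [[-0.938, 0.347, 0.0], [0.347, 0.938, 0.0], [-0.0, 0.0, -1.0]]
force: [-0.5, 1.8, 3.1]
opening: 0.547
```

Call:
servo_tool:
  increments:
    - [1, [0, 0, -0.7], 0]
    - [1, [0, 0, -0.7], 0]
    - [1, [0, 0, 0], 0]

```text
time_s: 16.0
position: [0.5165, 0.029, 0.0994]
tcp_rot: [[-0.938, 0.347, 0.0], [0.347, 0.938, 0.0], [-0.0, 0.0, -1.0]]
force: [1.5, 2.6, 4.2]
opening: 0.546
```

Call:
servo_tool:
  increments:
    - [1, [0, 0, -0.7], 0]
    - [1, [0, 0, -0.7], 0]
    - [1, [0, 0, 0], 0]

```text
time_s: 16.38
position: [0.5164, 0.0288, 0.1007]
tcp_rot: [[-0.938, 0.347, -0.0], [0.347, 0.938, -0.0], [0.0, -0.0, -1.0]]
force: [0.4, 0.7, 1.4]
opening: 0.55
```

Call:
servo_tool:
  increments:
    - [1, [0, 0, -0.7], 0]
    - [1, [0, 0, -0.7], 0]
    - [1, [0, 0, 0], 0]

```text
time_s: 16.75
position: [0.5158, 0.0289, 0.1018]
tcp_rot: [[-0.938, 0.347, -0.001], [0.347, 0.938, -0.0], [0.001, -0.001, -1.0]]
force: [-0.1, 0.4, -1.3]
opening: 0.55
```

Call:
servo_tool:
  increments:
    - [1, [0, 0, -1], 0]
    - [1, [0, 0, -1], 0]
    - [1, [0, 0, 0], 0]

```text
time_s: 17.12
position: [0.5165, 0.029, 0.1042]
tcp_rot: [[-0.938, 0.347, 0.0], [0.347, 0.938, -0.0], [-0.0, -0.0, -1.0]]
force: [-0.6, -0.4, -0.5]
opening: 0.55
```

Call:
servo_tool:
  increments:
    - [1, [0, 0, -1.5], 0]
    - [1, [0, 0, -1.5], 0]
    - [1, [0, 0, 0], 0]

```text
time_s: 17.5
position: [0.5165, 0.0291, 0.1073]
tcp_rot: [[-0.938, 0.347, 0.0], [0.347, 0.938, -0.0], [-0.0, 0.0, -1.0]]
force: [0.3, 0.3, -0.8]
opening: 0.551
```

It is free: 10 mm above the closed height with only the cap's weight showing. Lifting on.

Call:
servo_tool:
  increments:
    - [1, [0, 0, -5], 0]
    - [1, [0, 0, -8], 0]
    - [1, [0, 0, -10], 0]
    - [1, [0, 0, -15], 0]
    - [1, [0, 0, 0], 0]

```text
time_s: 18.12
position: [0.5176, 0.0289, 0.1469]
tcp_rot: [[-0.938, 0.347, 0.004], [0.347, 0.938, -0.001], [-0.004, 0.001, -1.0]]
force: [-0.4, 0.3, -0.9]
opening: 0.549
```

Run:
```python
from h import *
M,K,im,d=wlook("w3")
s=bot.read_state();print(s['position'],s['force'])
# tray from wrist: points 11..20mm high near tray
P=wcloud(M,K,np.ones(d.shape,bool),d)
q=P[(P[:,2]>.010)&(P[:,2]<.019)&(abs(P[:,0]-.506)<.085)&(abs(P[:,1]-.27)<.085)]
if len(q)>30: print(len(q),cv2.minAreaRect(q[:,:2].astype(np.float32)*1000))
im,d=bot.capture("side");cv2.imwrite("pics/side3.png",cv2.resize(im[110:290,150:350],None,fx=3,fy=3))
m=np.zeros(d.shape,bool);m[255:362,90:218]=True
P=cloud("side",m,d);q=P[(P[:,2]>.011)&(P[:,2]<.022)];print('side',len(q),cv2.minAreaRect(q[:,:2].astype(np.float32)*1000))
```

```text
[116, 154, 177, 207] 0.83 [  7. 248. 189.] z 0.0394 mean [ 0.4745 -0.0701] enc 475.3 -70.8 24.0
[213, 199, 306, 305] 0.65 [ 48.   8. 205.] z 0.1768 mean [0.5144 0.0311] enc 518.1 28.9 24.2
[281, 285, 318, 312] 0.64 [ 19. 247. 157.] z 0.0392 mean [0.657  0.0296] enc 662.8 28.7 19.7
[255, 28, 314, 92] 0.6 [106.  32.  40.] z 0.0397 mean [0.4181 0.0915] enc 418.9 91.3 23.7
[170, 235, 190, 255] 0.47 [ 43. 231. 107.] z 0.0374 mean [ 0.553  -0.0719] enc 552.6 -71.7 4.6
[0.51656988 0.02903726 0.1455978 ] [ 0.27899652  0.0456212  -1.03877483]
1783 ((507.13006591796875, 253.5914764404297), (130.3928985595703, 96.77964782714844), 2.9585323333740234)
side 1136 ((506.64544677734375, 269.41949462890625), (132.0080108642578, 130.75668334960938), 3.3945250511169434)
```

View pics/side3.png

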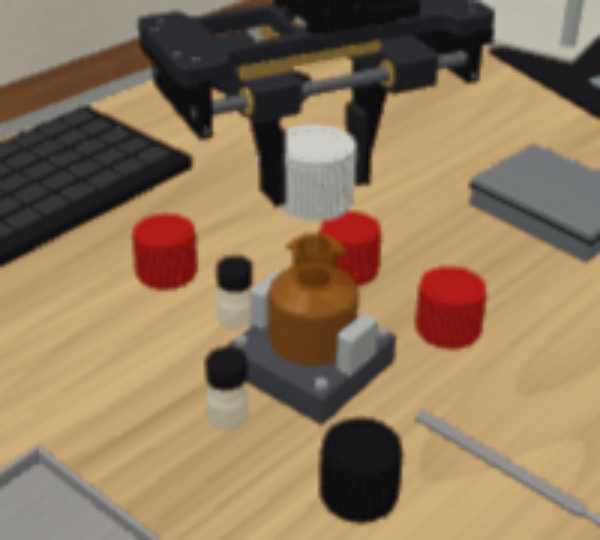

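View pics/w3.png

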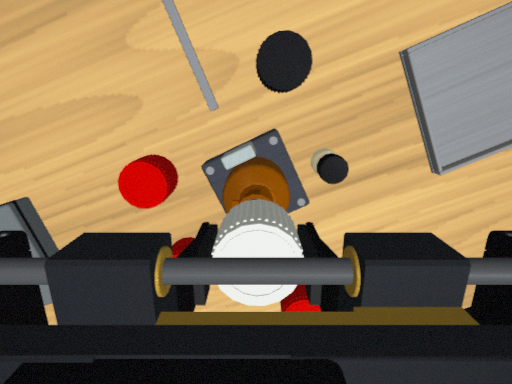

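The cap is off and upright in the jaws, and the neck stands bare at crop (315,260). Cap top is 31 mm above the TCP, so its underside is about 9 mm below. The tray views agree on (0.5066, 0.2697).

Call:
servo_tool:
  increments:
    - [1, [10, 22, -2], 0]
    - [1, [23, 56, -1], 0]
    - [1, [23, 56, 0], 0]
    - [1, [22, 54, 0], 0]
    - [1, [15, 34, 0], 0]

```text
time_s: 18.9
position: [0.5055, 0.2721, 0.1475]
tcp_rot: [[-0.938, 0.345, -0.001], [0.345, 0.938, -0.0], [0.001, -0.0, -1.0]]
force: [-0.4, -0.4, -1.2]
opening: 0.549
```

Call:
servo_tool:
  increments:
    - [1, [0, 0, 10], 0]
    - [1, [0, 0, 30], 0]
    - [1, [0, 0, 35], 0]
    - [1, [0, 0, 30], 0]
    - [1, [0, 0, 10], 0]

```text
time_s: 19.52
position: [0.5046, 0.2678, 0.0307]
tcp_rot: [[-0.937, 0.348, -0.005], [0.348, 0.937, -0.002], [0.004, -0.004, -1.0]]
force: [0.5, -0.6, -1.1]
opening: 0.544
```

Call:
servo_tool:
  increments:
    - [1, [0, 0, 5], 0]
    - [1, [0, 0, 0], 0]
    - [1, [0, 0, 0], 0]

```text
time_s: 19.9
position: [0.507, 0.2697, 0.0292]
tcp_rot: [[-0.938, 0.347, 0.002], [0.347, 0.938, 0.001], [-0.002, 0.001, -1.0]]
force: [0.4, 0.3, -1.1]
opening: 0.55
```

Run:
```python
from h import *
im,d=bot.capture("side");cv2.imwrite("pics/side4.png",cv2.resize(im[210:370,70:260],None,fx=3.5,fy=3.5))
wlook("w4");s=bot.read_state();print(s['position'],s['force'])
```

```text
[215, 202, 306, 308] 0.87 [ 49.   7. 196.] z 0.0591 mean [0.5035 0.2718] enc 507.6 270.4 24.0
[0.5067633  0.2697166  0.02895834] [ 0.521727    0.28648409 -1.16309141]
```

View pics/side4.png

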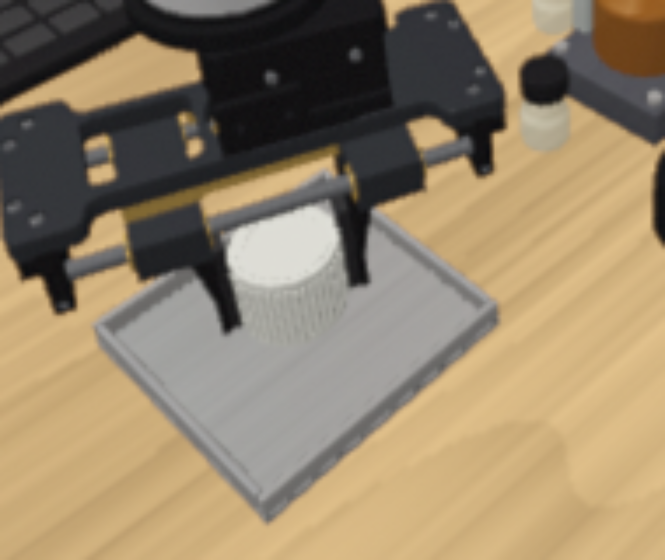

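The cap hangs upright over the tray centre with its top at 0.059, so it has about 15 mm to go.

Call:
servo_tool:
  increments:
    - [1, [0, 0, 5], 0]
    - [1, [0, 0, 5], 0]
    - [1, [0, 0, 3], 0]
    - [1, [0, 0, 0], 0]
    - [1, [0, 0, 0], 0]

```text
time_s: 20.68
position: [0.5063, 0.2695, 0.0151]
tcp_rot: [[-0.938, 0.347, -0.0], [0.347, 0.938, -0.0], [0.0, -0.0, -1.0]]
force: [0.1, -0.5, -1.4]
opening: 0.549
```

Call:
servo_tool:
  increments:
    - [1, [0, 0, 1], 0]
    - [1, [0, 0, 0.5], 0]
    - [1, [0, 0, 0], 0]

```text
time_s: 21.05
position: [0.5063, 0.2695, 0.0137]
tcp_rot: [[-0.938, 0.347, -0.0], [0.347, 0.938, -0.0], [-0.0, -0.0, -1.0]]
force: [0.4, 0.3, -0.3]
opening: 0.547
```

Call:
servo_tool:
  increments:
    - [1, [0, 0, 0.5], 0]
    - [1, [0, 0, 0.5], 0]
    - [1, [0, 0, 0], 0]

```text
time_s: 21.42
position: [0.5064, 0.2695, 0.0135]
tcp_rot: [[-0.938, 0.347, 0.0], [0.347, 0.938, 0.0], [-0.0, 0.0, -1.0]]
force: [-1.9, -0.9, 4.8]
opening: 0.548
```

Contact with the floor (4.8 N). Releasing with a partial opening to stay clear of the tray walls.

Call:
servo_tool:
  increments:
    - [0.4, [0, 0, -0.8], 0]
    - [0.3, [0, 0, 0], 0]
    - [0.3, [0, 0, 0], 0]
    - [0.3, [0, 0, 0], 0]

```text
time_s: 21.92
position: [0.5063, 0.2695, 0.0133]
tcp_rot: [[-0.938, 0.347, -0.0], [0.347, 0.938, -0.0], [0.0, -0.0, -1.0]]
force: [0.1, -1.1, -0.6]
opening: 0.698
```

Call:
servo_tool:
  increments:
    - [0.3, [0, 0, -5], 0]
    - [0.3, [0, 0, -20], 0]
    - [0.3, [0, 0, -35], 0]
    - [0.2, [0, 0, -45], 0]
    - [0, [0, 0, -45], 0]

```text
time_s: 22.55
position: [0.506, 0.2694, 0.165]
tcp_rot: [[-0.938, 0.347, -0.0], [0.347, 0.938, -0.0], [0.0, -0.0, -1.0]]
force: [0.6, 0.3, 0.0]
opening: 0.837
```

Call:
servo_tool:
  increments:
    - [0, [0, 0, 0], 0]
    - [0, [0, 0, 0], 0]

```text
time_s: 22.8
position: [0.5057, 0.2693, 0.1633]
tcp_rot: [[-0.938, 0.347, -0.001], [0.347, 0.938, -0.0], [0.001, -0.0, -1.0]]
force: [0.7, -0.9, 0.7]
opening: 0.983
```

Run:
```python
from h import *
wlook("w5");s=bot.read_state();print(s['time_s'],s['position'],s['force'])
im,d=bot.capture("scene");cv2.imwrite("pics/scene5.png",cv2.resize(im[120:290,120:410],None,fx=2.7,fy=2.7))
im,d=bot.capture("side");cv2.imwrite("pics/side5.png",cv2.resize(im[130:370,80:380],None,fx=2.5,fy=2.5))
```

```text
[236, 159, 283, 211] 0.95 [ 56.   6. 206.] z 0.0436 mean [0.5064 0.2709] enc 507.1 270.3 23.5
[35, 140, 101, 189] 0.6 [93. 89. 20.] z 0.0393 mean [0.4182 0.093 ] enc 418.5 92.3 24.3
22.9 [0.50509778 0.26912787 0.1620581 ] [-0.62192124 -0.36104197  0.13149389]
```

View pics/side5.png

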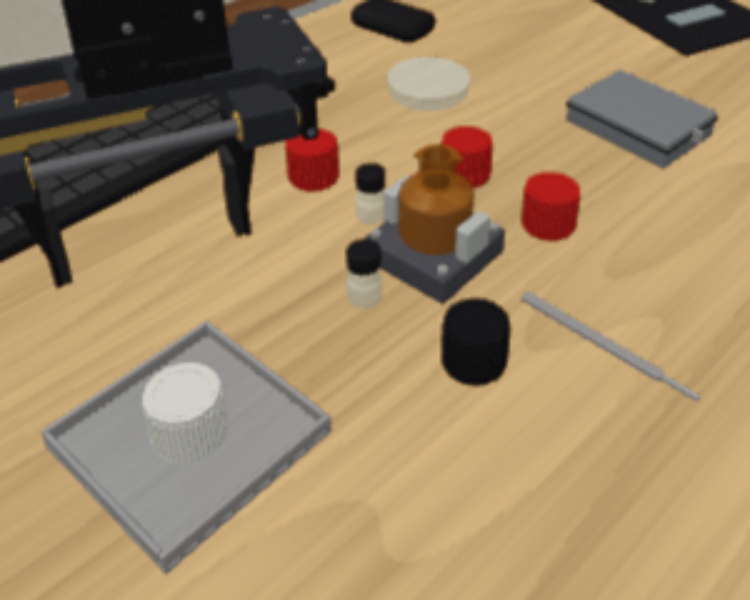

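View pics/w5.png

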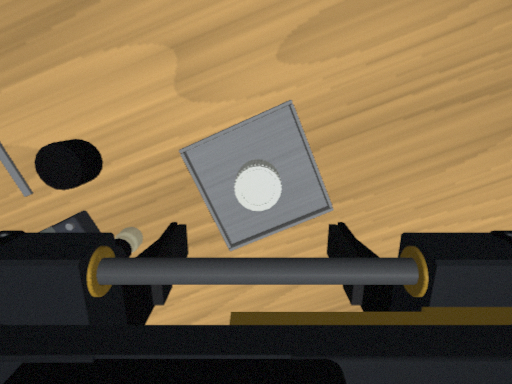

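View pics/scene5.png

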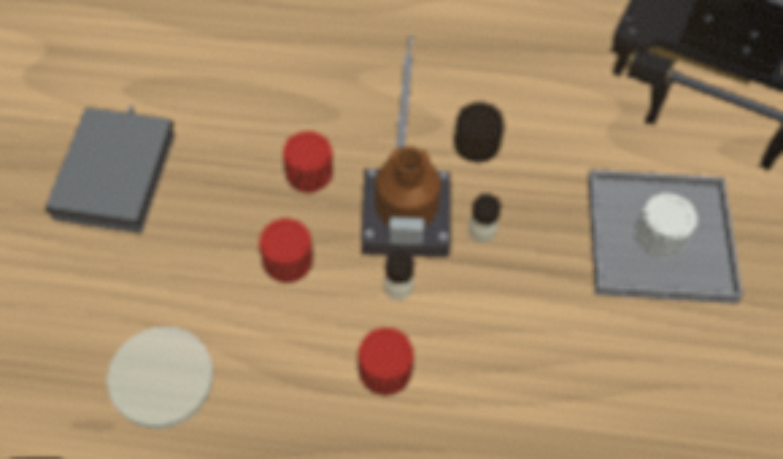

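The white cap stands upright in the middle of the tray, at wrist (258,187). Its top is at 0.0436, as expected for lying flat on the floor. The jar is open and whole, the other things are where they were, and the gripper is clear.

```bash
python3 -c "
from rig import bot
print(bot.hand_in())"
```

```text
the job is handed in; nothing more can be done
None
```

The jar is open, and the white cap is standing right way up in the steel tray, released. I handed the job in at about 23 s, and it reported no verdict.

- **Opening:** I gripped the cap and pressed. It met hard contact 9.6 mm down, with tooth tips on tips. It meshed about 2 mm deeper as I turned anticlockwise, 86° in all. From mesh on I held 17–19 N, and the highest force read was 19.2 N. The force fell briefly to about 14 N while the teeth were dropping in.
- **Lifting off:** The cap came free with no pull on the lugs; the strongest upward pull read was about 1.4 N, mostly the cap's own weight.
- **Last checks:** The cap is at (0.507, 0.270), within about 1 mm of the tray centre. Its top is 43.6 mm above the bench, against 44 mm expected for lying flat. The jar looks whole, the other things look undisturbed in the pictures, and the gripper is open about 120 mm above the cap.
- **Disagreements:** The cap slipped about 1 mm in the grip while pressing, which did no harm. The first side-view tray estimate was about 8 mm off from the rest, so I used the tray rim points from the scene and side cameras, which agreed within 1 mm.

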